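# Set the tube heater's timer wheel to four

### The arm

A 6-joint arm with a two-finger parallel gripper is mounted at the origin on the work surface. World frame = base frame: x ahead of the robot, y to its left, z up, the work surface at z = 0. Lengths are in m, angles in rad, forces in N, time in s.
With the tool pointing down it reaches from about 0.35 to 0.85 m from the base axis. Payload 8.1 kg.
Tool frame: the origin (TCP) lies at the centre of the arm's flange, where the gripper is bolted on; the fingertips stand 186 mm ahead of it and the grasp point (between the pads) lies 167 mm ahead of it; z points along the fingers, y is the direction in which the jaws open and shut (so a half turn about z gives the same grasp; the last joint's range is limited). The gripper opens to 93 mm and grips with 3 to 60 N. Pads are 15 mm wide; open, the fingers measure 128 mm over their backs; the gripper's body (75 mm by 188 mm) begins 65 mm behind the grasp point.
Start: joints at [-1.2, 0.13, 1.488, -0, 1.523, -0.085], TCP at [0.264, -0.539, 0.405] pointing down, gripper open.
Joint ranges: [-2.96, 2.96], [-0.89, 2.26], [0.02, 2.5], [-1.34, 4.48], [0, 2.73], [-2.66, 2.66]. Speed limits (rad/s): [2.39, 2.39, 2.79, 3.14, 3.14, 3.14].

### API

Orientations are given as a rotation vector (axis times angle).
In Python, from plant import robot, viewer, order gives the robot as it stands.
- The arm moves only by the tool apply_moves, never from a script. Its argument "deltas" is a list of rows, each a list of 3 entries, a list of its own where there are three numbers: the finger opening in mm, from 0 to 93, then the shift along the tool's x, y, z in mm, then the turn about the tool's z in rad. In form: [[grip, [dx, dy, dz], yaw], ...]. A call has 1 to 5 rows; each row shifts and turns the commanded pose from where the row before left it, along the tool's axes as they then stand; what a row does not reach is not made up. A row lasts 1/8 s, in which the tool goes at most 62.5 mm and 10.7 degrees, less where a joint would pass 70% of its speed; a pose out of reach is approached as far as the arm can. A call is refused whole if a number of a shift passes 62.5 or a number of a turn 0.188, either way. A call with a gripper value outside its range is refused whole. The fingers move at their own pace and stop on an object; "grip_force" is the grip in N (left out, the last holds). Time passes only in rows, so rows that do not move let the fingers close. It gives the time, the measured TCP pose, the force and the opening at its end, in the units of the state.
- robot.read_state(): the state, without advancing time (a new reading comes with each control period).
- viewer.read_camera(name): name is "scene" or "top" or "wrist"; returns the picture (384x512x3 uint8, blue, green, red); there is no depth.
- viewer.get_calibration(name): a dict with "fx", "fy", "cx", "cy" (pixels), "R" (3x3) and "t" (3): a world point X has camera coordinates R X + t. Camera axes: x right, y down, z forward; pixel columns grow to the right and rows downward; lengths in m; the calibration is good to about 2 mm. A picture is of the moment at which its call begins: read the wrist's pose just before it. get_calibration takes no time and is no camera call; for the wrist camera it gives the pose at the moment of the call.
- order.close_job(): hands the job in, once; it reports no verdict.
The state is a dict: "t": time; "q": joint angles; "dq": joint speeds; "joint_torque": joint torques, N m; "tool_pos": TCP position; "orientation": TCP orientation; "force": force on the tool from outside, world axes, zero at the start; "wrist_torque": the same for the moment, N m; "opening": finger opening in m.
Only numpy, scipy, OpenCV 4.12 (cv2) and the standard library are available. Lean on these libraries where they do the work, as an engineer would, in place of code of your own. Each camera call takes 0.05 s, during which the arm holds its last target. There are 200 camera calls.

### The job

Two block heaters stand on the lab bench; one has six capped sample tubes standing in it, the other is empty. On the heater with the tubes, roll the big six-sided timer wheel with a fingertip two faces on, from two pips to four pips, so that the four-pip face lies squarely uppermost. Leave the empty heater's wheel as it is set.

Things in the scene. Friction and masses are not known exactly. Their poses are not given: they have to be found in the camera images.
- heater: The heater with the tubes: white box 130 mm front to back, 200 mm wide, top 62 mm above the bench, fixed. Six tubes in a metal block on its left half (seen from the robot), up to 121 mm high; the timer wheel on its right half, 50 mm right of the middle. Origin: centre of its underside; x to its back, away from the robot (yawed up to 0.25 rad), y left, z up.
- wheel_axle (a point): Centre of that heater's wheel, 62 mm above the bench; axes as the heater's, not turning; axle along y. White hexagonal drum 38 mm wide, faces 27 mm from the axle, with one to six black pips. On each of its 6 edges a grey radial fin, 5 mm thick, 38 mm wide, reaches 48 mm from the axle. Push a fin over the top with a fingertip about 35 mm above the axle. Tubes begin 74 mm to the left.
- wheel (a joint): Angle of that wheel, rad: 0 = one-pip face uppermost, +1.047 per further pip, 3.142 = four pips uppermost (fins then lean 30 deg to front and back); stops at 0 and 5.236. Grows as the wheel's top rolls towards the robot. Starts with two pips roughly uppermost (0.70 to 1.40). No clicks; a stiff axle (0.1 N m, 2 to 3 N at the fins) keeps it where it is left.
- idle_fin (a point): Tip of one fin, 48 mm from its axle, on the wheel of the other, empty heater, which is otherwise the same; this wheel must stay as it is set. The heaters stand side by side, middles 280 to 400 mm apart across; either may be on the left.
Things that resemble listed ones, but are neither listed nor needed, are in the scene too. Leave any green or purple look-alike of the heater alone.

How it is judged:
At the end, for the whole second after the job is handed in: The wheel of the heater with the tubes is at rest with its four-pip face uppermost, within 0.22 rad (12.6 degrees) of level (joint 2.92 to 3.36); the fin of the empty heater's wheel is within 12 mm of where it began (value of joint wheel between 2.9216 and 3.3616 rad and velocity of joint wheel between -0.05 and 0.05 rad/s and distance of idle_fin from where it was at the start of the episode below 0.012 m); the robot touches nothing.
It fails at once if the empty heater's wheel is turned (fin moved more than 12 mm) (distance of idle_fin from where it was at the start of the episode above 0.012 m).
It also fails if it takes over 42 s, if anything falls off the work surface, if the arm or the gripper's body presses on something with over 40 N, if the wrist force passes 120 N, or if a joint passes its speed limit or range.

## Working session

There is one attempt and no reset: what is moved stays moved. The work goes in short steps, Python scripts to look and compute and a tool call to move; the robot and the scene stay as the last step left them, time stands still between calls to the robot, and variables do not carry over. Pictures are saved under pics/ and viewed, about 8 in all and at most 12, crops included, and the job is handed in when it is done.

Besides the shell and the picture viewer there is one more tool, called after "Emit:" as a command line: name --argument value ..., lists and objects as JSON in quotes. apply_moves: Moves the arm, as the interface text tells. Its arguments: {"type":"object","properties":{"deltas":{"type":"array"},"grip_force":{"type":"number"}},"required":["deltas"]}

```bash
mkdir -p pics
python3 - <<'E'
from plant import robot, viewer, order
import cv2, numpy as np
s=robot.read_state(); print(s)
a=viewer.read_camera("scene"); b=viewer.read_camera("top")
cv2.imwrite("pics/scene0.png",a); cv2.imwrite("pics/top0.png",b)
for n in("scene","top","wrist"): print(n,viewer.get_calibration(n))
E
```

```text
{'t': 0.0, 'q': array([-1.20039422e+00,  1.31141021e-01,  1.48927873e+00, -1.30273527e-05,
        1.52296859e+00, -8.53987532e-02]), 'dq': array([-1.51241966e-05,  2.11174789e-03, -1.47604934e-03, -3.14345098e-04,
       -1.39180885e-04,  9.31161201e-06]), 'joint_torque': array([ 3.85010826e-04, -5.59844792e+01, -4.91759098e+01,  7.67369242e-02,
        3.56829737e-02, -1.36226608e-04]), 'tool_pos': array([ 0.26404541, -0.53852502,  0.40369947]), 'orientation': array([-3.05863021e+00, -7.09388435e-01,  4.20584629e-04]), 'force': array([-0.15171911, -0.21696208,  0.68854466]), 'wrist_torque': array([-0.0403447 , -0.01163836,  0.00400259]), 'opening': 0.09244931099279538}
scene {'fx': 368.3693535553814, 'fy': 368.3693535553814, 'cx': 259.81937581086606, 'cy': 185.89043290249074, 'R': array([[-0.83843831,  0.54495955, -0.00634728],
       [ 0.33640794,  0.50834166, -0.79272849],
       [-0.42877837, -0.66678921, -0.60954184]]), 't': array([ 0.46236449, -0.06177786,  1.19807821])}
top {'fx': 386.7670838692241, 'fy': 386.7670838692241, 'cx': 252.29540969027244, 'cy': 192.22942191637986, 'R': array([[ 0.01800493, -0.99982333, -0.00539672],
       [-0.98438269, -0.01678098, -0.17524019],
       [ 0.17511867,  0.00846762, -0.98451092]]), 't': array([-0.06567619,  0.51036764,  0.85073816])}
wrist {'fx': 272.37618781200723, 'fy': 272.37618781200723, 'cx': 253.01134104930873, 'cy': 194.28663629964834, 'R': array([[ 0.44067941, -0.89766273, -0.0018109 ],
       [-0.85557546, -0.42062676,  0.30176774],
       [-0.27164737, -0.13143347, -0.95337975]]), 't': array([-0.59926613, -0.03601244,  0.39077178])}
```

View pics/scene0.png

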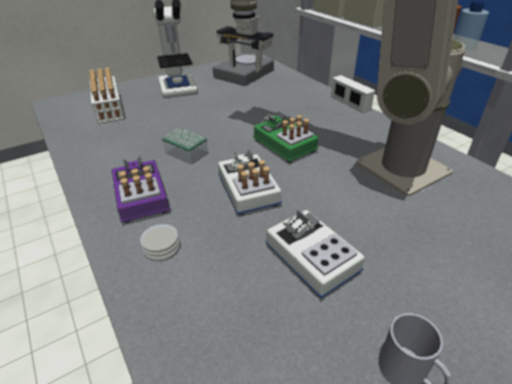

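View pics/top0.png

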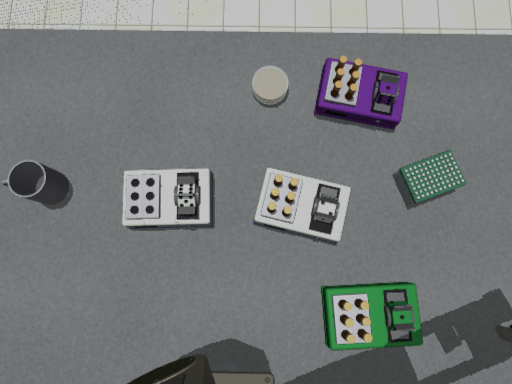

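Scene view: white heater with tubes at about (250,180), empty white heater at (315,250), purple look-alike at (140,190), green at (286,137). Top view: white with tubes at (303,205), empty white at (167,197), purple (362,93), green (372,316). The white one with six tubes, at top (303,205), fits the description. I'll confirm it with a crop and measure its pose.

```bash
cat > h.py <<'E'
import cv2, numpy as np
from plant import robot, viewer
def ray(c,uv,z):
    d=c["R"].T@np.array([(uv[0]-c["cx"])/c["fx"],(uv[1]-c["cy"])/c["fy"],1.]); o=-c["R"].T@c["t"]
    return o+d*(z-o[2])/d[2]
def proj(c,X):
    p=c["R"]@np.asarray(X)+c["t"]; return np.array([c["fx"]*p[0]/p[2]+c["cx"],c["fy"]*p[1]/p[2]+c["cy"]])
E
python3 - <<'E'
from h import *
b=cv2.imread("pics/top0.png"); c=viewer.get_calibration("top")
hsv=cv2.cvtColor(b,cv2.COLOR_BGR2HSV)
m=((hsv[...,2]>165)&(hsv[...,1]<40)).astype(np.uint8)*255; m[:60]=0
m=cv2.morphologyEx(m,cv2.MORPH_CLOSE,np.ones((5,5)))
for k in cv2.findContours(m,cv2.RETR_EXTERNAL,cv2.CHAIN_APPROX_SIMPLE)[0]:
    if cv2.contourArea(k)<1500: continue
    r=cv2.boxPoints(cv2.minAreaRect(k)); P=np.array([ray(c,p,.062) for p in r])
    e=[P[(i+1)%4]-P[i] for i in range(4)]
    print(r.round(1).tolist(),"ctr",P.mean(0).round(4),"sides",[np.linalg.norm(x).round(3) for x in e[:2]],"ang",[np.arctan2(x[1],x[0]).round(3) for x in e])
cv2.imwrite("pics/crop0.png",cv2.resize(b[150:260,110:370],None,fx=3,fy=3,interpolation=cv2.INTER_CUBIC))
E
```

```text
[[122.0, 169.0], [208.0, 169.0], [208.0, 224.0], [122.0, 224.0]] ctr [0.496  0.1411 0.062 ] sides [np.float64(0.198), np.float64(0.126)] ang [np.float64(-1.554), np.float64(-3.104), np.float64(1.588), np.float64(0.077)]
[[253.8000030517578, 219.89999389648438], [266.8999938964844, 166.60000610351562], [352.3999938964844, 187.5], [339.29998779296875, 240.8000030517578]] ctr [ 0.485  -0.1716  0.062 ] sides [np.float64(0.126), np.float64(0.2)] ang [np.float64(-0.222), np.float64(-1.801), np.float64(2.881), np.float64(1.347)]
```

View pics/crop0.png

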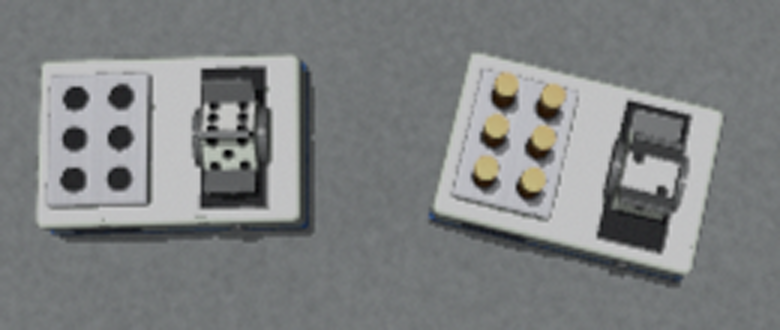

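Crop confirms it: the right white heater has six tubes (crop 520,135) and its wheel shows two pips (crop 650,175). The left one has empty holes (crop 98,138). I'll move above the wheel and align tool x with the heater's x.

Emit:
apply_moves --deltas '[[0, [41, -24, 0], 0], [0, [41, -24, 0], 0], [0, [41, -24, 0], 0], [0, [41, -24, 0], 0], [0, [41, -24, 0], 0]]'

```text
t: 0.72
tool_pos: [0.3959, -0.3393, 0.4043]
orientation: [-3.06, -0.709, 0.0]
force: [0.9, -0.6, -0.1]
opening: 0.0474
```

Emit:
apply_moves --deltas '[[0, [41, -24, 0], 0], [0, [41, -24, 0], 0], [0, [41, -24, 0], 0], [0, [0, 0, 0], 0.17], [0, [0, 0, 0], 0.17]]'

```text
t: 1.35
tool_pos: [0.4744, -0.2211, 0.4042]
orientation: [-3.136, -0.176, 0.001]
force: [-0.0, -0.3, -0.4]
opening: 0.0011
```

Emit:
apply_moves --deltas '[[0, [0, 0, 0], 0.17], [0, [0, 0, 0], 0.17], [0, [0, 0, 0], 0], [0, [0, 0, 0], 0]]'

```text
t: 1.85
tool_pos: [0.4741, -0.2219, 0.4045]
orientation: [-3.122, 0.345, 0.001]
force: [0.3, -0.8, -0.3]
opening: 0.0006
```

```bash
cat > look.py <<'E'
import sys
from h import *
from scipy.spatial.transform import Rotation as Ro
s=robot.read_state(); c=viewer.get_calibration("wrist"); im=viewer.read_camera("wrist")
cv2.imwrite("pics/%s.png"%sys.argv[1],im); np.save("pics/%s.npy"%sys.argv[1],c,allow_pickle=True)
yaw=-0.224; hx=np.array([np.cos(yaw),np.sin(yaw),0]); hy=np.array([-hx[1],hx[0],0]); A=np.array([.485,-.172,.062])-.05*hy
R=Ro.from_rotvec(s["orientation"]).as_matrix(); tip=s["tool_pos"]+.186*R[:,2]
print("t",s["t"],"tip",tip.round(4),"tip in axle frame mm",((tip-A)@np.c_[hx,hy,[0,0,1]]*1e3).round(1),"tool x ang",np.arctan2(R[1,0],R[0,0]).round(3),"F",s["force"].round(1),"open",s["opening"])
print("q",s["q"].round(2))
print("A px",proj(c,A),"A top px",proj(c,A+[0,0,.048]))
E
python3 look.py w1
```

```text
t 1.85 tip [ 0.474  -0.2219  0.2185] tip in axle frame mm [  0.3  -1.1 156.5] tool x ang -0.22 F [ 0.3 -0.8 -0.3] open 0.0006190097146108537
q [-0.54 -0.08  1.7   0.    1.52  1.26]
A px [251.63089675 180.76177356] A top px [251.43112721 192.42170621]
```

View pics/w1.png

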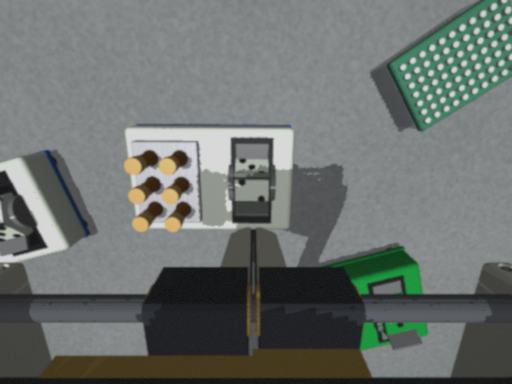

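Wrist view: the heater is aligned with the image. The wheel is at (251,182), with a fin nearly edge-on to the camera at row ~182. The finger is in line with the wheel. I'll enlarge the wheel to get the fin angle.

Run:
```python
from h import *
im=cv2.imread("pics/w1.png"); c=np.load("pics/w1.npy",allow_pickle=True).item()
cv2.imwrite("pics/w1c.png",cv2.resize(im[115:240,195:305],None,fx=5,fy=5,interpolation=cv2.INTER_CUBIC)[:600])
yaw=-0.222; hx=np.array([np.cos(yaw),np.sin(yaw),0]); hy=np.array([-hx[1],hx[0],0]); A=np.array([.485,-.172,.062])-.05*hy
for ph in range(-20,90,10):
    p=np.radians(ph); d=np.sin(p)*hx+np.array([0,0,np.cos(p)])
    print(ph,[((proj(c,A+r*d)-[195,115])*5).round(0).tolist() for r in(.029,.048)])
for X in (-.065,.065): print("box x edge",((proj(c,A+X*hx)-[195,115])*5).round(0))
```

```text
-20 [[283.0, 401.0], [282.0, 455.0]]
-10 [[283.0, 383.0], [282.0, 423.0]]
0 [[283.0, 362.0], [282.0, 387.0]]
10 [[283.0, 339.0], [282.0, 347.0]]
20 [[283.0, 316.0], [282.0, 307.0]]
30 [[283.0, 294.0], [282.0, 268.0]]
40 [[283.0, 273.0], [282.0, 231.0]]
50 [[283.0, 254.0], [283.0, 199.0]]
60 [[283.0, 238.0], [283.0, 171.0]]
70 [[283.0, 225.0], [283.0, 150.0]]
80 [[283.0, 215.0], [283.0, 136.0]]
box x edge [283. 573.]
box x edge [283.  54.]
```

View pics/w1c.png

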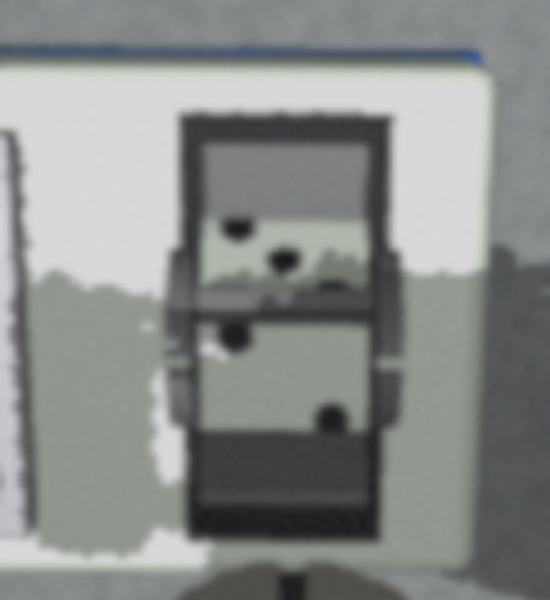

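Crop: the front fin tip is near row 298 and the rear one near row 142, so the fins lean about 20° and 80° back and the wheel is at about 1.22 rad. The box edges agree with the prediction to about 1 mm (the axle is about 1 mm nearer than estimated). I need about 110°, in two fin pushes of about 55°. Next I descend behind the first fin and push.

Emit:
apply_moves --deltas '[[0, [32, 0, 0], 0], [0, [0, 0, 50], 0], [0, [0, 0, 50], 0], [0, [0, 0, 21], 0], [0, [0, 0, 0], 0]]'

```text
t: 2.52
tool_pos: [0.5045, -0.2286, 0.2816]
orientation: [-3.121, 0.349, 0.006]
force: [-0.1, 0.5, 0.2]
opening: 0.0005
```

Emit:
apply_moves --deltas '[[0, [-10, 0, 0], 0], [0, [-10, 0, 0], 0], [0, [-9, 0, 0], 0], [0, [-9, 0, 0], 0], [0, [-9, 0, 0], 0]]'

```text
t: 3.15
tool_pos: [0.4588, -0.2184, 0.2836]
orientation: [-3.122, 0.351, 0.0]
force: [3.7, -1.0, 0.0]
opening: 0.0006
```

Emit:
apply_moves --deltas '[[0, [0, 0, 0], 0], [0, [0, 0, 0], 0]]'

```text
t: 3.4
tool_pos: [0.4591, -0.2185, 0.2832]
orientation: [-3.121, 0.351, 0.003]
force: [0.3, -0.0, -0.1]
opening: 0.0004
```

```bash
python3 look.py w2
```

```text
t 3.4 tip [ 0.4588 -0.2183  0.0972] tip in axle frame mm [-15.3  -1.   35.2] tool x ang -0.224 F [ 0.3 -0.  -0.1] open 0.0004109146764764305
q [-0.54 -0.02  1.87 -0.    1.29  1.25]
A px [251.05428656 201.06517164] A top px [250.53186226 226.91676369]
```

The push force was 3.7 N, as expected. I'll lift, move back over the next fin and look.

Emit:
apply_moves --deltas '[[0, [0, 0, -50], 0], [0, [0, 0, -50], 0], [0, [0, 0, -20], 0], [0, [15, 0, 0], 0], [0, [0, 0, 0], 0]]'

```text
t: 4.08
tool_pos: [0.4744, -0.2219, 0.4027]
orientation: [-3.121, 0.351, 0.002]
force: [-0.8, 0.4, 0.1]
opening: 0.0003
```

```bash
cat > meas.py <<'E'
import sys
from h import *
n=sys.argv[1]; im=cv2.imread("pics/%s.png"%n); c=np.load("pics/%s.npy"%n,allow_pickle=True).item()
yaw=-0.224; hx=np.array([np.cos(yaw),np.sin(yaw),0]); hy=np.array([-hx[1],hx[0],0]); A=np.array([.485,-.172,.062])-.05*hy-.001*hx
u,v=proj(c,A).round().astype(int); x0,y0=u-55,v-65
cv2.imwrite("pics/%sc.png"%n,cv2.resize(im[y0:y0+120,x0:x0+110],None,fx=5,fy=5,interpolation=cv2.INTER_CUBIC))
for ph in range(-50,90,10):
    p=np.radians(ph); d=np.sin(p)*hx+np.array([0,0,np.cos(p)])
    print(ph,[((proj(c,A+r*d)-[x0,y0])*5)[1].round(0) for r in(.029,.048)])
for X in (-.065,.065): print("box x edge",((proj(c,A+X*hx)-[x0,y0])*5).round(0))
E
python3 look.py w3; python3 meas.py w3
```

```text
t 4.075 tip [ 0.4741 -0.2218  0.2167] tip in axle frame mm [  0.4  -1.  154.7] tool x ang -0.224 F [-0.8  0.4  0.1] open 0.000275185942756696
q [-0.54 -0.07  1.7  -0.    1.52  1.26]
A px [251.77485782 181.0698256 ] A top px [251.58152861 192.90069039]
-50 [np.float64(437.0), np.float64(515.0)]
-40 [np.float64(427.0), np.float64(501.0)]
-30 [np.float64(414.0), np.float64(480.0)]
-20 [np.float64(398.0), np.float64(453.0)]
-10 [np.float64(379.0), np.float64(421.0)]
0 [np.float64(358.0), np.float64(384.0)]
10 [np.float64(336.0), np.float64(345.0)]
20 [np.float64(313.0), np.float64(304.0)]
30 [np.float64(291.0), np.float64(265.0)]
40 [np.float64(269.0), np.float64(228.0)]
50 [np.float64(250.0), np.float64(195.0)]
60 [np.float64(234.0), np.float64(167.0)]
70 [np.float64(221.0), np.float64(146.0)]
80 [np.float64(211.0), np.float64(132.0)]
box x edge [274. 569.]
box x edge [274.  49.]
```

View pics/w3c.png

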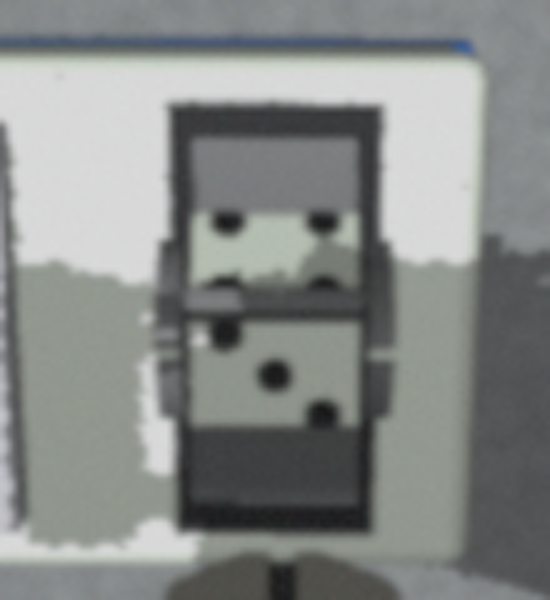

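Crop: the three-pip face is in front and the four-pip face behind, with fin tips at rows ~299, ~137 and ~505. The fins therefore lean about +20°, +80° and -40°, so the first push gave about 60°, 5° more than planned. Four pips level needs 50° more, so I stop the second push at x≈-6 mm.

Emit:
apply_moves --deltas '[[0, [32, 0, 0], 0], [0, [0, 0, 50], 0], [0, [0, 0, 50], 0], [0, [0, 0, 20], 0], [0, [0, 0, 0], 0]]'

```text
t: 4.75
tool_pos: [0.5045, -0.2287, 0.2821]
orientation: [-3.12, 0.351, 0.006]
force: [-0.1, -0.3, 1.1]
opening: 0.0007
```

Emit:
apply_moves --deltas '[[0, [-10, 0, 0], 0], [0, [-8, 0, 0], 0], [0, [-8, 0, 0], 0], [0, [-7, 0, 0], 0], [0, [-5, 0, 0], 0]]'

```text
t: 5.38
tool_pos: [0.4677, -0.2206, 0.2837]
orientation: [3.122, -0.352, 0.0]
force: [2.5, -0.9, -1.3]
opening: 0.0003
```

Emit:
apply_moves --deltas '[[0, [0, 0, 0], 0], [0, [0, 0, -50], 0], [0, [0, 0, -50], 0], [0, [0, 0, -20], 0], [0, [0, 0, 0], 0]]'

```text
t: 6.0
tool_pos: [0.4685, -0.2207, 0.4044]
orientation: [3.121, -0.351, 0.002]
force: [0.3, -0.2, 0.1]
opening: 0.0005
```

```bash
python3 look.py w4; python3 meas.py w4
```

```text
t 6.0 tip [ 0.4687 -0.2208  0.2184] tip in axle frame mm [ -5.   -1.2 156.4] tool x ang -0.224 F [ 0.3 -0.2  0.1] open 0.0004650724733431075
q [-0.54 -0.09  1.72  0.    1.52  1.26]
A px [251.42610036 176.69276662] A top px [251.21875196 187.68625361]
-50 [np.float64(439.0), np.float64(516.0)]
-40 [np.float64(429.0), np.float64(501.0)]
-30 [np.float64(416.0), np.float64(480.0)]
-20 [np.float64(399.0), np.float64(453.0)]
-10 [np.float64(380.0), np.float64(420.0)]
0 [np.float64(359.0), np.float64(383.0)]
10 [np.float64(337.0), np.float64(343.0)]
20 [np.float64(314.0), np.float64(303.0)]
30 [np.float64(291.0), np.float64(264.0)]
40 [np.float64(270.0), np.float64(227.0)]
50 [np.float64(251.0), np.float64(194.0)]
60 [np.float64(235.0), np.float64(168.0)]
70 [np.float64(222.0), np.float64(147.0)]
80 [np.float64(213.0), np.float64(133.0)]
box x edge [277. 574.]
box x edge [277.  50.]
```

View pics/w4c.png

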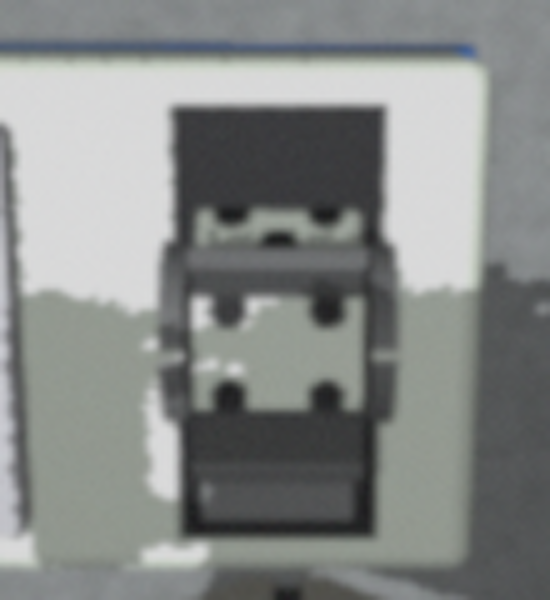

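Crop: the four pips sit at rows ~308 and ~397, symmetric about row 352 (356 predicted when level). The fins are at about +31° and -29°, so the face is within about 3° of level. I'll check that the idle wheel is unchanged, then hand in.

Run:
```python
from h import *
from plant import order
a=cv2.imread("pics/top0.png"); b=viewer.read_camera("top"); cv2.imwrite("pics/top1.png",b)
d=cv2.absdiff(a,b).max(2); print("idle wheel diff mean,max",d[165:225,165:210].mean(),d[165:225,165:210].max(),"block",d[170:224,124:160].mean())
s=robot.read_state(); print(s["t"],s["force"].round(1),abs(s["dq"]).max())
if d[165:225,165:210].mean()<8: print(order.close_job())
```

```text
idle wheel diff mean,max 8.272222222222222 14 block 8.948559670781894
6.1 [-1.   0.9 -1.5] 0.01598359867956593
```

The difference is small and about the same over the static tube block (8.3 against 8.9, max 14). It is an overall brightness change, so the idle wheel has not moved.

```bash
python3 -c "
from plant import order
print(order.close_job())"
```

```text
the job is handed in; nothing more can be done
None
```

I rolled the wheel of the heater with the tubes from two pips to four pips with two fingertip pushes over the top, at up to about 4 N as read between moves. I then lifted clear and handed the job in at about 6 s.

- **Wheel angle:** the last close view shows four pips uppermost with the fins at about +31° and -29°. The pips put the face about 2° from level. Different edges disagreed by about 3°, within the 12.6° allowed.
- **First push:** it turned the wheel about 5° further than planned, so I shortened the second push to match.
- **Idle wheel:** I never went near the empty heater's wheel. The before/after top pictures differ there by 8.3 grey levels on average (14 at most). That just missed my preset limit of 8, so the first hand-in script did not close the job. The empty heater's block, which was not touched, differs by 8.9, so I took it as an overall brightness change and handed in.
- **Contact:** the fingertips were about 0.22 m above the bench, above the 121 mm tubes and clear of everything.

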